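# Pack the lighting tote

## Robot

A 7-joint arm with a two-finger parallel gripper is mounted at the origin on the work surface. World frame = base frame: x ahead of the robot, y to its left, z up, the work surface at z = 0. Lengths are in mm, angles in rad, forces in N, time in s.
With the tool pointing down it reaches from about 400 to 925 mm from the base axis. Payload 5.6 kg.
Tool frame: the origin (TCP) lies on the centre line of the jaws, within the pads' length; the fingertips stand 17 mm ahead of it and the grasp point (between the pads) lies 2 mm behind it; z points along the fingers, y is the line along which they close (so a half turn about z gives the same grasp; the last joint's range is limited). The gripper opens to 85 mm and grips with 20 to 120 N. Pads are 22 mm wide; open, the fingers measure 114 mm over their backs; the gripper's body (76 mm by 85 mm) begins 54 mm behind the grasp point. The pads swing forward as they close: fully open they stand 13 mm farther back than shut.
Start: joints at [-1.334, 0.468, -0.012, 1.603, 0.006, 1.071, -0.056], TCP at [179.546, 624.717, 248.29] pointing down, gripper open.
Joint ranges: [-2.53, 2.53], [-0.31, 2.02], [-1.57, 1.55], [0.28, 2.44], [-1.29, 4.43], [0.15, 1.84], [-2.92, 2.92]. Speed limits (rad/s): [2.57, 2.57, 3.14, 3.14, 3.14, 3.14, 3.14].

## Interface

Orientations are given as a rotation vector (axis times angle).
In Python, from rig import sensors, grab_frame, camera_params, hand_in gives the robot as it stands.
- The arm moves only by the tool arm_command, never from a script. Its argument "deltas" is a list of rows, each a list of 4 numbers: the shift along the tool's x, y, z in fractions of the full range, 1 being 75 cm, then the turn about the tool's z in shares of 120 degrees (1.0 is 120 degrees). In form: [[x, y, z, twist], ...]. A call has 1 to 12 rows; each row is the pose to reach, as a shift and turn from the pose commanded when the call began, along the tool's axes at that moment; what a row does not reach only later rows make up. A row lasts 1/8 s, in which the tool goes at most 62.5 mm and 10.7 degrees, less where a joint would pass 70% of its speed; a pose out of reach is approached as far as the arm can. No shift or turn number may pass 1 either way. A call with a gripper value outside its range is refused whole. "claw" is the opening, from 0 (shut) to 1 (fully open), set as the call begins (left out, the last holds). The fingers move at their own pace and stop on an object; the grip force is fixed at half the most. Time passes only in rows, so rows that repeat a pose let the fingers close. It gives the time, the measured TCP pose, the force, the opening and the grip force at its end, in the units of the state.
- sensors.get_state(): the state, without advancing time (a new reading comes with each control period).
- grab_frame(name): name is "side" or "top" or "wrist"; returns the picture (480x640x3 uint8, red, green, blue); there is no depth.
- camera_params(name): a dict with "intrinsics" (3x3 intrinsics, pixels), "xyz" and "rotation" of the camera in the world; the wrist camera has in their place "mount" (4x4, takes a point from camera to tool coordinates, whose origin is the TCP and whose axes are the flange's). Camera axes: x right, y down, z forward; pixel columns grow to the right and rows downward; lengths in mm; the calibration is good to about 2 mm. The wrist camera is an equidistant fisheye: a pixel r from the principal point sees the ray r / f radians off the axis. A picture is of the moment at which its call begins: read the wrist's pose just before it. camera_params takes no time and is no camera call.
- hand_in(): hands the job in; it is judged then, once.
The state is a dict: "time_s": time; "joints": joint angles; "qvel": joint speeds; "joint_torque": joint torques, N m; "ee_pos": TCP position; "eef_rot": TCP orientation; "ft_force": force on the tool from outside, world axes, zero at the start; "moment": the same for the moment, N m; "opening": finger opening in mm; "finger_force": force on a finger pad.
Only numpy, scipy, OpenCV 4.12 (cv2) and the standard library are available. Lean on these libraries where they do the work, as an engineer would, in place of code of your own. Each camera call takes 0.05 s, during which the arm holds its last target. There are 200 camera calls.

## Task

Pack the grey tote for the lighting job: first slide the divider away from the end tagged with a bar until the bay at that end is long enough for the trunking. Then lay both narrow lengths of trunking flat and lengthwise on the floor of the bar-tagged bay, and stand both large lampholders upright on the floor of the disc-tagged bay. Leave the wide length of trunking and the small lampholder where they are.

Things in the scene. Friction and masses are not known exactly. Their poses are not given: they have to be found in the camera images.
- tote: Shallow open grey plastic tote, fixed to the bench: outside 318 x 158, rim 45 above the bench, walls 4 thick, floor 6 thick (inner floor 310 x 150, at 6 above the bench). Origin: centre of its underside; x along its length, y across, z up. A sliding cross divider parts it into two bays, one at each end.
- divider: Aluminium cross wall of the tote, 6 thick, 148 wide, top edge 45 above the bench; in its middle a grip tab 50 wide, 6 thick, top 67 above the bench. Slides only along the tote's x, up to 70 either side of the middle, 2.5 N of friction, stays where left; starts within 14 of the middle (neither bay is 180 long). Origin: centre of its lower edge, 7 above the bench; axes as the tote's.
- tag_bar: A white 34 x 60 x 4 plate fixed like a ledge outside the middle of one end wall of the tote, its centre 177 from the tote's centre, top at 38 above the bench, with a raised black bar 50 x 10 on it. It marks the bay for the trunking. Which end of the tote has this tag changes from start to start. Origin: centre of the plate's underside.
- tag_disc: A white 34 x 60 x 4 plate fixed like a ledge outside the middle of one end wall of the tote, its centre 177 from the tote's centre, top at 38 above the bench, with a raised black disc 26 in diameter on it. It marks the bay for the lampholders. Which end of the tote has this tag changes from start to start. Origin: centre of the plate's underside.
- trunk_a: A closed length of white plastic mini-trunking with a rectangular section, 180 long x 25 wide x 16 high, lying flat, about 60 g. Origin: centre of its underside; x along its length, y across, z up. To be packed.
- trunk_b: A closed length of white plastic mini-trunking with a rectangular section, 180 long x 25 wide x 16 high, lying flat, about 60 g. Origin: centre of its underside; x along its length, y across, z up. To be packed; same as trunk_a.
- trunk_wide: Look-alike to leave alone: white trunking 180 long x 50 wide x 16 high, lying flat. Origin: centre of its underside; x along its length.
- lamp_a: A white plastic straight lampholder standing upright: round base flange 60 in diameter, 10 thick, a cone up to 24 above the foot, then a round neck 40 in diameter up to the top at 62; about 90 g. Origin: centre of its underside, z up. To be packed.
- lamp_b: A white plastic straight lampholder standing upright: round base flange 60 in diameter, 10 thick, a cone up to 24 above the foot, then a round neck 40 in diameter up to the top at 62; about 90 g. Origin: centre of its underside, z up. To be packed; same as lamp_a.
- lamp_small: Look-alike to leave alone: white small lampholder, base 40 in diameter, neck 26 in diameter, 50 high, standing upright. Origin: centre of its underside.

How it is judged (in metres and radians):
On the way:
1. the divider has been slid away from the bar tag far enough for the bar-tagged bay to take the trunking (divider's centre more than 206 mm from the bar tag) (horizontal distance between divider and tag_bar above 0.206 m), for 0.2 s.
At the end, for the whole second after the job is handed in: Divider over 206 mm from the bar tag; both narrow trunkings flat on the floor in the bar bay (<180 mm from its tag, within 0.2 rad of lengthwise); both large lampholders upright on the floor in the disc bay (<130 mm from its tag); all at rest; look-alikes moved under 30 mm (horizontal distance between divider and tag_bar above 0.206 m and horizontal distance between each of trunk_a, trunk_b and tag_bar below 0.18 m and z of trunk_a in the frame of tote between 0.003 and 0.01 m and angle between the x axis of each of trunk_a, trunk_b and the x axis of tote, either way round below 0.2 rad and angle between each of trunk_a, trunk_b, lamp_a, lamp_b's own z axis and vertical below 0.15 rad and linear speed of each of trunk_a, trunk_b, lamp_a, lamp_b below 0.02 m/s and z of trunk_b in the frame of tote between 0.003 and 0.01 m and horizontal distance between each of lamp_a, lamp_b and tag_disc below 0.13 m and z of lamp_a in the frame of tote between 0.003 and 0.01 m and z of lamp_b in the frame of tote between 0.003 and 0.01 m and distance of each of trunk_wide, lamp_small from where it was at the start of the episode below 0.03 m); the robot touches nothing.
It fails at once if the wide trunking is moved more than 30 mm (distance of trunk_wide from where it was at the start of the episode above 0.03 m).
It fails at once if the small lampholder is moved more than 30 mm (distance of lamp_small from where it was at the start of the episode above 0.03 m).
It also fails if it takes over 122 s, if anything falls off the work surface, if the arm or the gripper's body presses on something with over 40 N, if the wrist force passes 120 N, or if a joint passes its speed limit or range.

## Working session

There is one attempt and no reset: what is moved stays moved. The work goes in short steps, Python scripts to look and compute and a tool call to move; the robot and the scene stay as the last step left them, time stands still between calls to the robot, and variables do not carry over. Pictures are saved under pics/ and viewed, at most 14 in all, crops included, and the job is handed in when it is done.

Besides the shell and the picture viewer there is one more tool, called in YAML: its name, and indented under it one key for each argument. arm_command: Moves the arm, as the interface text tells. Its arguments: {"type":"object","properties":{"deltas":{"type":"array","items":{"type":"array","items":{"type":"number"}}},"claw":{"type":"number"}},"required":["deltas"]}

```bash
mkdir -p pics; ls; python3 - <<'E'
from rig import sensors, grab_frame, camera_params
import cv2, numpy as np
np.set_printoptions(precision=4,suppress=True)
s=sensors.get_state(); print(s['ee_pos'],s['eef_rot'],s['opening'],s['time_s'])
for n in ['side','top','wrist']:
    p=camera_params(n); print(n,p)
for n in ['top','side']:
    cv2.imwrite(f'pics/{n}0.png',cv2.cvtColor(grab_frame(n),cv2.COLOR_RGB2BGR))
E
```

```text
pics
[179.4414 624.1765 247.292 ] [-0.4382 -3.1108  0.0029] 85.09683603139683 0.0
side {'intrinsics': array([[575.899 ,   0.    , 324.7046],
       [  0.    , 575.899 , 244.9257],
       [  0.    ,   0.    ,   1.    ]]), 'xyz': array([ 448.8524, -981.6459, 1038.9064]), 'rotation': array([-2.3225,  0.038 , -0.0416])}
top {'intrinsics': array([[513.8108,   0.    , 311.2285],
       [  0.    , 513.8108, 233.6352],
       [  0.    ,   0.    ,   1.    ]]), 'xyz': array([ 338.5859,   56.9713, 1178.3301]), 'rotation': array([-2.0963,  2.1576, -0.1769])}
wrist {'intrinsics': array([[371.6483,   0.    , 317.1472],
       [  0.    , 371.6483, 240.0658],
       [  0.    ,   0.    ,   1.    ]]), 'mount': array([[  -0.0004,   -0.9582,   -0.2861,   72.8252],
       [   1.    ,    0.0001,   -0.0018,   -0.5855],
       [   0.0017,   -0.2861,    0.9582, -125.815 ],
       [   0.    ,    0.    ,    0.    ,    1.    ]])}
```

View pics/top0.png

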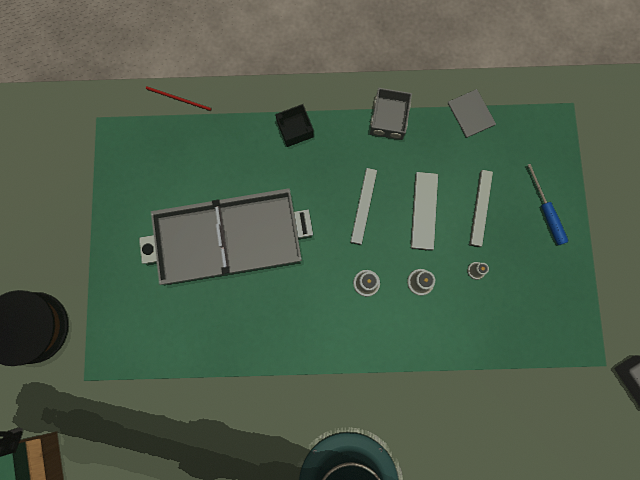

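View pics/side0.png

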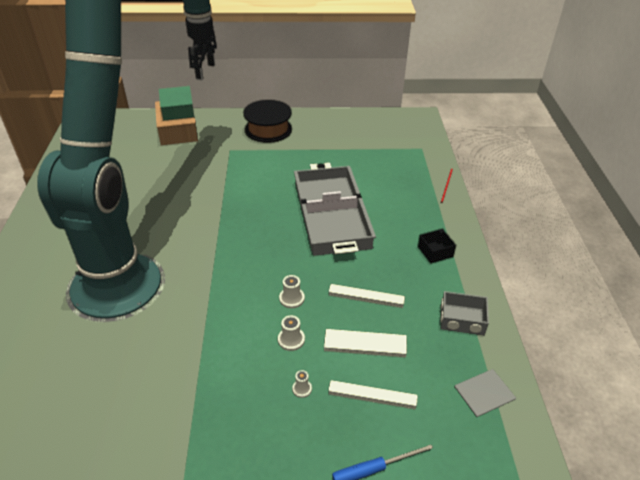

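```bash
cat > h.py <<'E'
import cv2, numpy as np
from scipy.spatial.transform import Rotation as R
from rig import sensors, grab_frame, camera_params
np.set_printoptions(precision=1,suppress=True)
def cast(cam,uv,z):
    p=camera_params(cam); uv=np.atleast_2d(np.asarray(uv,float))
    d=np.c_[uv,np.ones(len(uv))]@np.linalg.inv(p['intrinsics']).T
    d=d@R.from_rotvec(p['rotation']).as_matrix().T
    o=p['xyz']; return (o+d*((z-o[2])/d[:,2])[:,None])[:,:2]
def wcast(st,uv,z):
    p=camera_params('wrist'); K=p['intrinsics']; uv=np.atleast_2d(np.asarray(uv,float))
    q=(uv-K[:2,2])/K[0,0]; th=np.linalg.norm(q,axis=1); k=np.sin(th)/np.maximum(th,1e-9)
    d=np.c_[q*k[:,None],np.cos(th)]
    M=p['mount']; Rt=R.from_rotvec(st['eef_rot']).as_matrix()
    d=d@(Rt@M[:3,:3]).T; o=np.array(st['ee_pos'])+Rt@M[:3,3]
    return (o+d*((z-o[2])/d[:,2])[:,None])[:,:2]
def blobs(img,lo,amin=60,roi=None):
    hsv=cv2.cvtColor(img,cv2.COLOR_RGB2HSV)
    m=((hsv[...,2]>lo)&(hsv[...,1]<60)).astype(np.uint8)
    if roi: 
        k=np.zeros_like(m);k[roi[1]:roi[3],roi[0]:roi[2]]=1;m&=k
    cs,_=cv2.findContours(m,cv2.RETR_EXTERNAL,cv2.CHAIN_APPROX_NONE)
    return [c for c in cs if cv2.contourArea(c)>amin]
def shot(n,name):
    st=sensors.get_state(); im=grab_frame(n)
    cv2.imwrite(f'pics/{name}.png',cv2.cvtColor(im,cv2.COLOR_RGB2BGR)); return st,im
def rect(P):
    (c,wh,a)=cv2.minAreaRect(P.astype(np.float32)); w,h=wh
    if w<h: w,h=h,w; a+=90
    return np.array(c),w,h,(a+90)%180-90
def tool(st,v):
    "world vector to tool axes"
    return R.from_rotvec(st['eef_rot']).as_matrix().T@np.asarray(v,float)
E
python3 - <<'E'
from h import *
for cam in ['top','side']:
    im=cv2.cvtColor(cv2.imread(f'pics/{cam}0.png'),cv2.COLOR_BGR2RGB)
    for c in blobs(im,130,40,(130,120,520,300) if cam=='top' else (270,150,430,420)):
        x,y,w,h=cv2.boundingRect(c)
        P=cast(cam,c[:,0],16); r=rect(P)
        print(cam,(x,y,w,h),'z16',r, 'z38',rect(cast(cam,c[:,0],38))[0],'z10',rect(cast(cam,c[:,0],10))[0])
im=cv2.imread('pics/top0.png')[180:300,130:330]; a=cv2.resize(im,(800,480),interpolation=cv2.INTER_CUBIC)
cv2.imwrite('pics/crop1.png',a)
E
```

```text
top (354, 270, 26, 26) z16 (array([427.1, -58.5]), 56.58523941040039, 56.34151840209961, 88.34090423583984) z38 [425.4 -56.3] z10 [427.5 -59.1]
top (408, 269, 27, 26) z16 (array([ 426. , -180.9]), 57.7365837097168, 57.24288558959961, 61.22195053100586) z38 [ 424.3 -176.4] z10 [ 426.5 -182.2]
top (140, 235, 17, 28) z16 (array([518.3, 439. ]), 59.932716369628906, 32.994384765625, 7.936335563659668) z38 [514.9 431.8] z10 [519.3 441. ]
top (294, 210, 19, 27) z16 (array([568.4,  81. ]), 59.894859313964844, 33.44279479980469, 7.979204177856445) z38 [564.   80.5] z10 [569.6  81.1]
top (216, 207, 6, 39) z16 (array([567. , 278.2]), 90.300537109375, 8.359395980834961, 4.654472351074219) z38 [562.6 274. ] z10 [568.1 279.3]
top (412, 172, 26, 77) z16 (array([ 590.8, -201. ]), 178.86105346679688, 49.35382080078125, -7.192832946777344) z38 [ 586.1 -196.1] z10 [ 592.1 -202.3]
top (472, 170, 21, 76) z16 (array([ 593.5, -332.8]), 178.95103454589844, 24.37694549560547, -12.885292053222656) z38 [ 588.6 -325.4] z10 [ 594.8 -334.8]
top (351, 168, 26, 76) z16 (array([606.4, -60.8]), 178.64224243164062, 24
[... 1605 characters left out ...]
ray([539.3, 208.1]), 157.31173706054688, 147.40682983398438, -82.06014013290405) z38 [537.3 182.5] z10 [539.8 215. ]
side (359, 199, 17, 38) z16 (array([632.7, 221.7]), 159.65509033203125, 9.090804100036621, -81.83658504486084) z38 [628.7 195.9] z10 [633.7 228.8]
side (294, 170, 62, 33) z16 (array([519.8, 374. ]), 160.86279296875, 156.11524963378906, -82.01065444946289) z38 [518.3 344.9] z10 [520.2 382. ]
side (347, 166, 13, 27) z16 (array([607.8, 397.2]), 131.5875701904297, 9.064587593078613, -82.06961631774902) z38 [604.4 367.6] z10 [608.7 405.3]
side (423, 150, 7, 23) z16 (array([841.5, 487.6]), 119.77790069580078, 18.931900024414062, 80.11841583251953) z38 [833.1 456. ] z10 [843.8 496.2]
```

View pics/crop1.png

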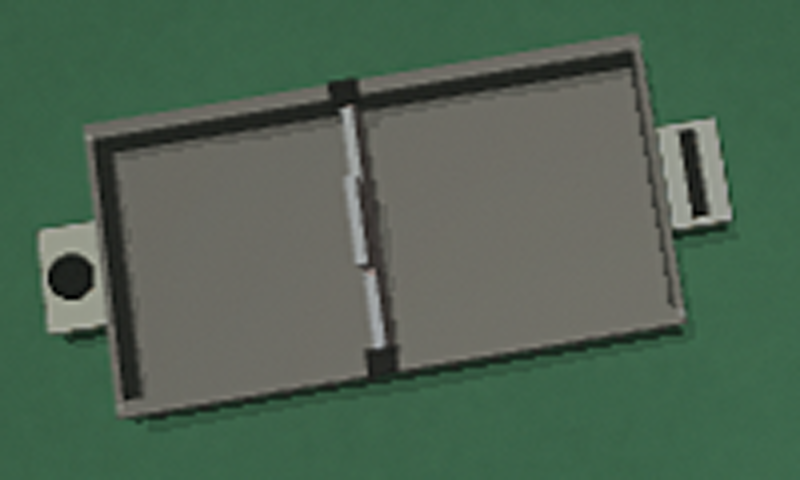

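```bash
cat >> h.py <<'E'
disc=np.array([514.9,431.8]); bar=np.array([564.0,80.5]); C=(disc+bar)/2
u=(disc-bar)/np.linalg.norm(disc-bar); v=np.array([u[1],-u[0]])
def T(a,b): return C+a*u+b*v           # tote coords (u towards disc)
def plan(xyz,close_deg,st=None):
    "shift in tool axes and twist, to put TCP at xyz with jaws closing along close_deg (world yaw)"
    st=st or sensors.get_state(); M=R.from_rotvec(st['eef_rot']).as_matrix()
    yaw=np.degrees(np.arctan2(M[1,1],M[0,1])); d=(close_deg-yaw+90)%180-90
    print('t',st['time_s'],'pos',np.array(st['ee_pos']),'closeyaw',round(yaw,1),'j7',round(st['joints'][6],2),'->',M.T@(np.array(xyz)-st['ee_pos']),'twist',round(-d,1))
E
python3 - <<'E'
from h import *
print(C,u,np.degrees(np.arctan2(u[1],u[0])))
for px,z in [((220.9,237),45),((219.3,235.3),67)]:
    p=cast('top',px,z)[0]-C; print(p@u,p@v)
d=np.mean([ (cast('top',px,z)[0]-C)@u for px,z in [((220.9,237),45),((219.3,235.3),67)]])
ang=np.degrees(np.arctan2(u[1],u[0]))
plan([*T(d,0),120],ang); plan([*T(d,0),68],ang)
E
```

```text
[539.5 256.1] [-0.1  1. ] 97.95649315566644
9.737032047428896 -2.2856837594317025
9.217659755800698 -2.289738002908027
t 0.1 pos [179.5 624.2 247.4] closeyaw 74.0 j7 -0.06 -> [-443.8 -245.4  127.9] twist -24.0
t 0.1 pos [179.5 624.2 247.4] closeyaw 74.0 j7 -0.06 -> [-443.8 -245.4  179.9] twist -24.0
```

Units first: shifts go in shares of 75 cm and turns go in shares of 120 degrees. So -444 mm / 750 = -0.592, -245 mm / 750 = -0.3267, -24 degrees / 120 = -0.2.

arm_command:
  deltas:
    - [-0.0533,-0.0293,0.0133,-0.0167]
    - [-0.112,-0.0627,0.0293,-0.0417]
    - [-0.1707,-0.0947,0.0453,-0.0667]
    - [-0.2293,-0.1267,0.0613,-0.0833]
    - [-0.288,-0.16,0.0773,-0.1]
    - [-0.3467,-0.192,0.0933,-0.1167]
    - [-0.4053,-0.224,0.1093,-0.1417]
    - [-0.464,-0.256,0.1253,-0.1667]
    - [-0.5227,-0.2893,0.1413,-0.1833]
    - [-0.5667,-0.3133,0.1573,-0.2]
    - [-0.592,-0.3267,0.1667,-0.2]
    - [-0.592,-0.3267,0.1667,-0.2]
  claw: 1

```text
time_s: 1.6
ee_pos: [538.9, 265.4, 122.5]
eef_rot: [0.213, -3.133, 0.001]
ft_force: [-0.7, 0.5, -0.3]
opening: 85.4
finger_force: 0.0
```

```bash
python3 - <<'E'
from h import *
ang=97.96
st,im=shot('wrist','w1')
plan([*T(9.5,0),68],ang,st)
E
```

```text
t 1.6 pos [538.9 265.4 122.5] closeyaw 97.8 j7 1.2 -> [ 0.7  0.3 54.6] twist -0.2
```

View pics/w1.png

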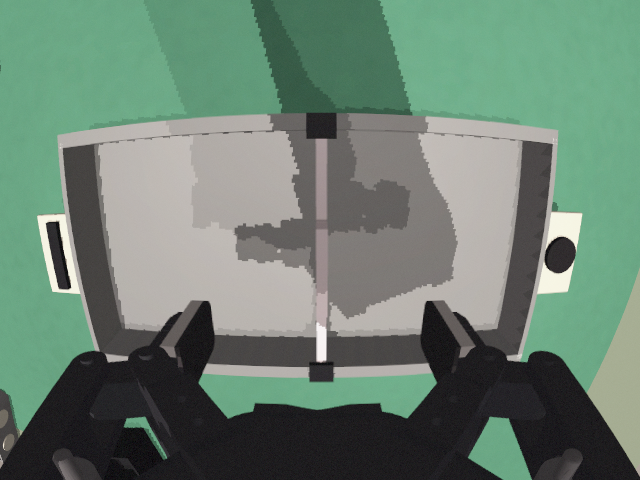

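In the tool's units: 54 mm / 750 = 0.072, 40 mm / 750 = 0.0533.

arm_command:
  deltas:
    - [0,0,0.0267,0]
    - [0,0,0.0533,0]
    - [0,0,0.072,0]
    - [0,0,0.072,0]

```text
time_s: 2.15
ee_pos: [537.3, 266.4, 67.4]
eef_rot: [0.219, -3.131, 0.002]
ft_force: [-0.0, 0.1, 0.7]
opening: 85.4
finger_force: 0.0
```

arm_command:
  deltas:
    - [0,0,0,0]
    - [0,0,0,0]
    - [0,0,0,0]
    - [0,0,0,0]
    - [0,0,0,0]
    - [0,0,0,0]
    - [0,0,0,0]
    - [0,0,0,0]
  claw: 0

```text
time_s: 3.15
ee_pos: [538.7, 266.8, 69.7]
eef_rot: [-0.218, 3.134, 0.0]
ft_force: [-1.4, -0.3, 4.6]
opening: 4.1
finger_force: 61.4
```

In the tool's units: 40 mm / 750 = 0.0533, 39 mm / 750 = 0.052.

arm_command:
  deltas:
    - [0,0.008,0,0]
    - [0,0.0187,0,0]
    - [0,0.0307,0,0]
    - [0,0.0427,0,0]
    - [0,0.052,0,0]
    - [0,0.0533,0,0]
    - [0,0.0533,0,0]

```text
time_s: 4.03
ee_pos: [533.3, 306.0, 69.7]
eef_rot: [-0.218, 3.134, -0.001]
ft_force: [-1.2, -2.2, 6.2]
opening: 4.2
finger_force: 61.6
```

In the tool's units: -120 mm / 750 = -0.16, -110 mm / 750 = -0.1467.

arm_command:
  deltas:
    - [0,0,0,0]
    - [0,0,0,0]
    - [0,0,0,0]
    - [0,0,-0.0267,0]
    - [0,0,-0.08,0]
    - [0,0,-0.1467,0]
    - [0,0,-0.16,0]
    - [0,0,-0.16,0]
  claw: 0.8

```text
time_s: 5.03
ee_pos: [533.4, 306.5, 190.9]
eef_rot: [-0.218, 3.132, 0.002]
ft_force: [-0.6, -0.6, 0.3]
opening: 68.4
finger_force: 0.0
```

```bash
python3 - <<'E'
from h import *
plan([606,-60.5,120],-14.2+90)
E
```

```text
t 5.025 pos [533.4 306.5 190.9] closeyaw 98.0 j7 1.14 -> [ -20.8 -373.6   70.5] twist 22.2
```

In the tool's units: -374 mm / 750 = -0.4987, -365 mm / 750 = -0.4867, 22 degrees / 120 = 0.1833.

arm_command:
  deltas:
    - [-0.0027,-0.0467,0.0067,0.0167]
    - [-0.0053,-0.1,0.0133,0.0417]
    - [-0.0093,-0.1533,0.02,0.0667]
    - [-0.012,-0.2133,0.0333,0.0917]
    - [-0.016,-0.2733,0.0467,0.1167]
    - [-0.0187,-0.3333,0.06,0.1417]
    - [-0.0213,-0.3933,0.0733,0.1667]
    - [-0.0253,-0.4467,0.0867,0.1833]
    - [-0.028,-0.4867,0.0933,0.1833]
    - [-0.028,-0.4987,0.0933,0.1833]
    - [-0.028,-0.4987,0.0933,0.1833]

```text
time_s: 6.4
ee_pos: [605.1, -60.9, 118.6]
eef_rot: [-0.384, -3.116, -0.0]
ft_force: [0.4, -0.2, -1.3]
opening: 67.9
finger_force: 0.0
```

```bash
python3 - <<'E'
from h import *
st,im=shot('wrist','w2')
plan([606,-60.5,20],-14.2+90,st)
for c in blobs(im,200,500):
    x,y,w,h=cv2.boundingRect(c); print((x,y,w,h),rect(wcast(st,c[:,0],16)))
E
```

```text
t 6.4 pos [605.1 -60.9 118.6] closeyaw 75.9 j7 1.47 -> [-1.   0.6 98.6] twist 0.1
(302, 266, 36, 98) (array([655.3, -72.7]), 77.3595962524414, 24.030805587768555, -14.323677062988281)
(0, 206, 59, 181) (array([ 594. , -332.9]), 179.12747192382812, 24.075666427612305, -12.956924438476562)
(75, 145, 101, 209) (array([ 580.7, -199.3]), 157.55043029785156, 49.18718338012695, -7.262779235839844)
(301, 109, 18, 80) (array([542.6, -51. ]), 48.87630844116211, 10.2745361328125, -14.070281982421875)
(492, 91, 65, 105) (array([567.9,  93.9]), 65.35637664794922, 36.5279426574707, 7.940476894378662)
(64, 11, 62, 79) (array([ 432.9, -174. ]), 57.39507293701172, 46.01734924316406, -37.17924880981445)
(24, 6, 47, 63) (array([ 399.4, -217.3]), 49.032100677490234, 48.49936294555664, -9.105659484863281)
```

View pics/w2.png

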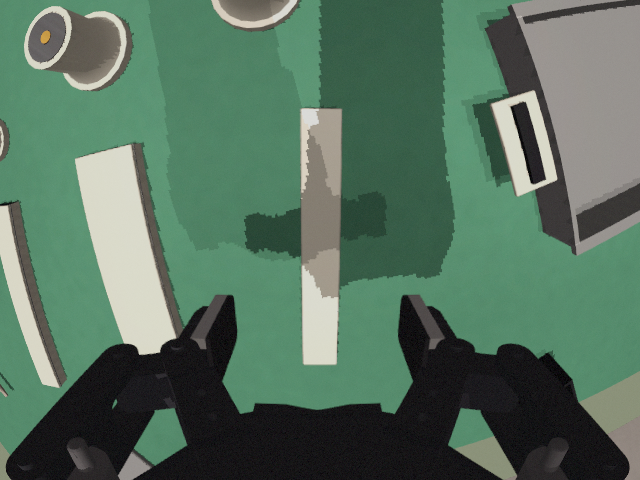

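In the tool's units: 98 mm / 750 = 0.1307, 96 mm / 750 = 0.128.

arm_command:
  deltas:
    - [-0.0013,0.0013,0.0267,0]
    - [-0.0013,0.0013,0.0667,0]
    - [-0.0013,0.0013,0.1067,0]
    - [-0.0013,0.0013,0.128,0]
    - [-0.0013,0.0013,0.1307,0]

```text
time_s: 7.08
ee_pos: [606.0, -59.7, 19.8]
eef_rot: [-0.382, -3.116, -0.0]
ft_force: [-0.0, -0.5, 0.4]
opening: 68.7
finger_force: 0.0
```

arm_command:
  deltas:
    - [0,0,0,0]
    - [0,0,0,0]
    - [0,0,0,0]
    - [0,0,0,0]
    - [0,0,0,0]
    - [0,0,0,0]
  claw: 0

```text
time_s: 7.82
ee_pos: [607.8, -60.6, 22.7]
eef_rot: [0.384, 3.116, 0.001]
ft_force: [-0.8, -0.2, 6.0]
opening: 23.2
finger_force: 60.3
```

In the tool's units: -100 mm / 750 = -0.1333, -90 mm / 750 = -0.12.

arm_command:
  deltas:
    - [0,0,-0.02,0]
    - [0,0,-0.0667,0]
    - [0,0,-0.12,0]
    - [0,0,-0.1333,0]
    - [0,0,-0.1333,0]

```text
time_s: 8.45
ee_pos: [607.1, -60.5, 122.1]
eef_rot: [0.384, 3.117, 0.0]
ft_force: [0.3, 0.2, -0.6]
opening: 23.1
finger_force: 59.6
```

```bash
python3 - <<'E'
from h import *
print(T(-54,-32),T(-54,32))
plan([*T(-54,32),110],7.96)
E
```

```text
[515.2 198.2] [578.6 207.1]
t 8.45 pos [607.1 -60.5 122.1] closeyaw 76.0 j7 1.47 -> [ 92.5 252.7  12.1] twist 68.0
```

In the tool's units: 253 mm / 750 = 0.3373, 246 mm / 750 = 0.328, 68 degrees / 120 = 0.5667.

arm_command:
  deltas:
    - [0.008,0.024,0,0.05]
    - [0.0187,0.0533,0,0.1]
    - [0.0307,0.0867,0,0.1583]
    - [0.044,0.1227,0,0.2167]
    - [0.0573,0.16,0,0.275]
    - [0.0707,0.1973,0,0.3333]
    - [0.084,0.2347,0,0.3917]
    - [0.0973,0.2707,0,0.45]
    - [0.1107,0.304,0.0027,0.5083]
    - [0.1213,0.328,0.0067,0.55]
    - [0.1227,0.3373,0.0107,0.5667]
    - [0.1227,0.3373,0.0107,0.5667]

```text
time_s: 9.95
ee_pos: [577.7, 207.6, 111.4]
eef_rot: [-2.059, -2.371, 0.005]
ft_force: [-0.5, 0.3, 0.1]
opening: 22.9
finger_force: 59.6
```

```bash
python3 - <<'E'
from h import *
st,im=shot('wrist','w3')
plan([*T(-54,32),30],7.96,st)
E
```

```text
t 9.95 pos [577.7 207.6 111.4] closeyaw 8.1 j7 0.02 -> [-0.5  1.1 81.4] twist 0.1
```

View pics/w3.png

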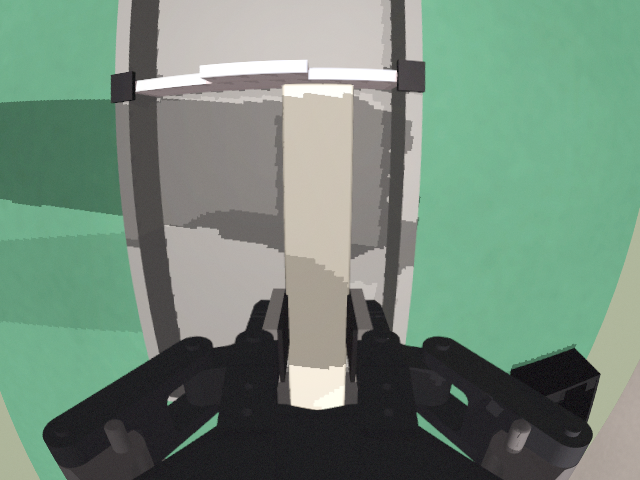

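```bash
python3 - <<'E'
from h import *
ps=[('far end',(318,91),105),('wall L',(168,83),45),('wall R',(352,76),45),('tab',(255,70),67),('rim inL',(133,200),45),('rim inR',(405,200),45),('near end',(318,403),105),]
st=dict(ee_pos=[577.7,207.6,111.4],eef_rot=[-2.059,-2.371,0.005])
for n,p,z in ps:
    q=wcast(st,p,z)[0]-C; print(n,q@u,q@v)
E
```

```text
far end 33.38792138230638 30.912927369196396
wall L 48.618944633297204 -49.37310898823685
wall R 48.06671380662298 48.049255847863
tab 48.0271591314457 2.3369624244359017
rim inL -15.198565637667043 -74.94657842954946
rim inR -16.418949243226372 77.38775864119991
near end -99.49847966694195 31.19059179882684
```

In the tool's units: 81 mm / 750 = 0.108, 80 mm / 750 = 0.1067.

arm_command:
  deltas:
    - [0,0,0.0267,0]
    - [0,0,0.06,0]
    - [0,0,0.0867,0]
    - [0,0,0.1013,0]
    - [0,0,0.1067,0]
    - [0,0,0.108,0]

```text
time_s: 10.75
ee_pos: [579.4, 207.2, 32.5]
eef_rot: [2.062, 2.37, 0.001]
ft_force: [0.5, 1.0, -0.1]
opening: 23.2
finger_force: 59.6
```

In the tool's units: -130 mm / 750 = -0.1733, -100 mm / 750 = -0.1333.

arm_command:
  deltas:
    - [0,0,0,0]
    - [0,0,0,0]
    - [0,0,0,0]
    - [0,0,-0.0267,0]
    - [0,0,-0.08,0]
    - [0,0,-0.1333,0]
    - [0,0,-0.1733,0]
    - [0,0,-0.1733,0]
  claw: 0.45

```text
time_s: 11.75
ee_pos: [580.9, 207.7, 166.4]
eef_rot: [2.06, 2.368, 0.01]
ft_force: [0.5, 0.2, -0.6]
opening: 38.6
finger_force: 0.0
```

```bash
python3 - <<'E'
from h import *
shot('wrist','w4')
plan([593.5,-332.5,130],-12.9+90)
E
```

```text
t 11.8 pos [579.7 207.6 164.4] closeyaw 8.0 j7 -0.01 -> [-536.8  -61.3   33.5] twist -69.1
```

View pics/w4.png

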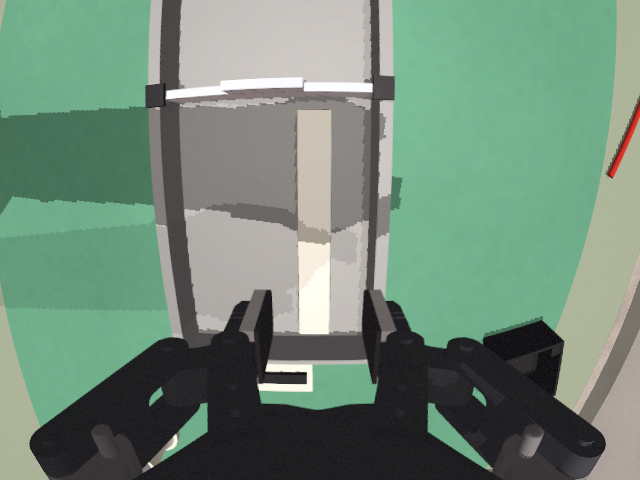

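In the tool's units: -537 mm / 750 = -0.716, -130 mm / 750 = -0.1733, -69 degrees / 120 = -0.575.

arm_command:
  deltas:
    - [-0.04,-0.004,0,-0.05]
    - [-0.104,-0.012,0,-0.1083]
    - [-0.1733,-0.02,0,-0.1667]
    - [-0.2427,-0.028,0.004,-0.225]
    - [-0.312,-0.036,0.008,-0.2833]
    - [-0.3813,-0.044,0.0133,-0.3417]
    - [-0.4507,-0.052,0.0187,-0.4]
    - [-0.52,-0.06,0.024,-0.4583]
    - [-0.5893,-0.0667,0.0293,-0.5167]
    - [-0.6533,-0.0747,0.036,-0.5583]
    - [-0.7,-0.08,0.044,-0.575]
    - [-0.716,-0.0813,0.044,-0.575]
  claw: 0.8

```text
time_s: 13.3
ee_pos: [591.0, -335.5, 127.7]
eef_rot: [-0.363, -3.117, 0.0]
ft_force: [-1.1, 0.2, 0.3]
opening: 68.5
finger_force: 0.0
```

```bash
python3 - <<'E'
from h import *
st,im=shot('wrist','w5')
plan([593.5,-332.5,22],-12.9+90,st)
for c in blobs(im,200,300):
    x,y,w,h=cv2.boundingRect(c); print((x,y,w,h),rect(wcast(st,c[:,0],16)))
E
```

```text
t 13.3 pos [ 591.  -335.5  127.7] closeyaw 76.7 j7 1.94 -> [ -2.1   3.6 105.7] twist -0.4
(307, 267, 35, 91) (array([ 644.3, -344.1]), 74.1945571899414, 24.222013473510742, -12.706916809082031)
(305, 111, 39, 86) (array([ 533.8, -318.6]), 54.79206085205078, 23.962539672851562, -12.980636596679688)
(470, 76, 63, 243) (array([ 591.4, -200.8]), 178.762939453125, 48.97522735595703, -7.2883758544921875)
(277, 0, 59, 57) (array([ 450.6, -310.7]), 39.11854553222656, 36.74537658691406, -14.270767211914062)
```

View pics/w5.png

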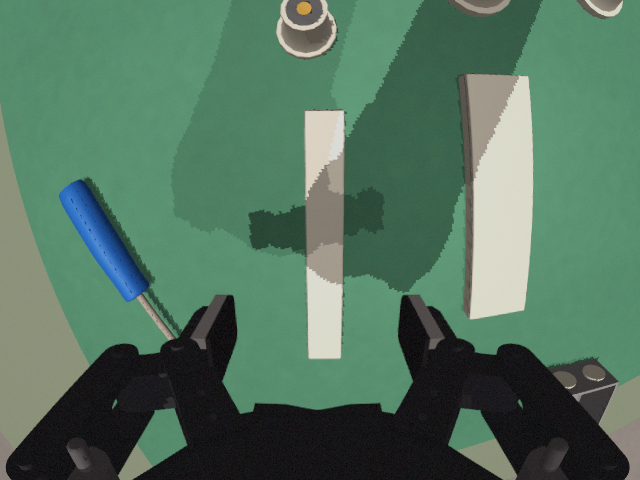

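In the tool's units: 105 mm / 750 = 0.14, 101 mm / 750 = 0.1347.

arm_command:
  deltas:
    - [-0.0013,0.0027,0.0267,0]
    - [-0.0027,0.004,0.0667,0]
    - [-0.0027,0.004,0.1067,0]
    - [-0.0027,0.004,0.1347,0]
    - [-0.0027,0.004,0.14,0]
    - [-0.0027,0.004,0.14,0]

```text
time_s: 14.1
ee_pos: [596.1, -330.2, 24.5]
eef_rot: [0.356, 3.121, -0.0]
ft_force: [-0.3, -0.7, -0.5]
opening: 68.6
finger_force: 0.0
```

arm_command:
  deltas:
    - [0,0,0,0]
    - [0,0,0,0]
    - [0,0,0,0]
    - [0,0,0,0]
    - [0,0,0,0]
    - [0,0,0,0]
  claw: 0

```text
time_s: 14.85
ee_pos: [596.2, -331.0, 25.5]
eef_rot: [0.357, 3.12, -0.001]
ft_force: [-0.8, 0.2, 5.9]
opening: 22.4
finger_force: 59.8
```

In the tool's units: -110 mm / 750 = -0.1467, -90 mm / 750 = -0.12.

arm_command:
  deltas:
    - [0,0,-0.02,0]
    - [0,0,-0.0667,0]
    - [0,0,-0.12,0]
    - [0,0,-0.1467,0]
    - [0,0,-0.1467,0]

```text
time_s: 15.48
ee_pos: [596.4, -330.9, 136.0]
eef_rot: [0.356, 3.118, -0.001]
ft_force: [-0.7, 0.1, -1.3]
opening: 22.9
finger_force: 59.1
```

```bash
python3 - <<'E'
from h import *
plan([*T(-56,-32),120],7.96)
E
```

```text
t 15.475 pos [ 596.4 -330.9  136. ] closeyaw 77.0 j7 1.94 -> [197.7 495.4  15.1] twist 69.0
```

In the tool's units: 495 mm / 750 = 0.66, 197 mm / 750 = 0.2627, 69 degrees / 120 = 0.575.

arm_command:
  deltas:
    - [0.0107,0.0267,-0.0133,0.0333]
    - [0.032,0.08,-0.0133,0.0833]
    - [0.056,0.1413,-0.0133,0.1417]
    - [0.0813,0.204,-0.0133,0.2]
    - [0.1067,0.2667,-0.0133,0.2583]
    - [0.132,0.3307,-0.0133,0.3167]
    - [0.1573,0.3947,-0.0133,0.375]
    - [0.1827,0.4587,-0.0067,0.4333]
    - [0.208,0.5227,0,0.4833]
    - [0.2333,0.584,0.0067,0.5333]
    - [0.2533,0.6333,0.0133,0.5667]
    - [0.2627,0.66,0.016,0.575]

```text
time_s: 16.98
ee_pos: [513.1, 198.5, 120.1]
eef_rot: [-2.058, -2.372, 0.005]
ft_force: [-0.2, 0.3, -1.0]
opening: 23.0
finger_force: 59.1
```

arm_command:
  deltas:
    - [0,0,0,0]

```text
time_s: 17.1
ee_pos: [513.7, 197.6, 120.5]
eef_rot: [-2.056, -2.374, 0.005]
ft_force: [-0.3, -0.1, -0.1]
opening: 23.1
finger_force: 59.1
```

```bash
python3 - <<'E'
from h import *
st,im=shot('wrist','w6')
plan([*T(-56,-32),31],7.96,st)
for c in blobs(im,150,300):
    x,y,w,h=cv2.boundingRect(c); print((x,y,w,h))
E
```

```text
t 17.1 pos [513.7 197.6 120.5] closeyaw 8.2 j7 -0.0 -> [-1.5  1.8 89.5] twist 0.2
(569, 362, 71, 118)
(279, 358, 78, 52)
(0, 322, 67, 158)
(625, 308, 15, 48)
(235, 267, 17, 64)
(260, 242, 26, 57)
(477, 104, 44, 255)
(256, 82, 225, 266)
(506, 0, 16, 76)
(252, 0, 250, 93)
(227, 0, 18, 61)
(0, 0, 18, 91)
```

View pics/w6.png

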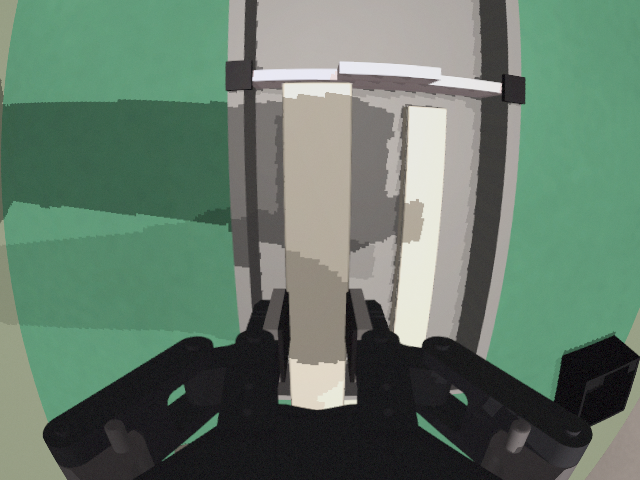

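In the tool's units: 89 mm / 750 = 0.1187, 88 mm / 750 = 0.1173.

arm_command:
  deltas:
    - [-0.0013,0.0013,0.0267,0]
    - [-0.004,0.0027,0.0667,0]
    - [-0.004,0.0027,0.096,0]
    - [-0.004,0.0027,0.112,0]
    - [-0.004,0.0027,0.1173,0]
    - [-0.004,0.0027,0.1187,0]

```text
time_s: 17.9
ee_pos: [518.1, 193.1, 33.4]
eef_rot: [2.062, 2.37, 0.001]
ft_force: [1.0, -0.2, 0.0]
opening: 23.1
finger_force: 59.1
```

In the tool's units: -130 mm / 750 = -0.1733, -100 mm / 750 = -0.1333.

arm_command:
  deltas:
    - [0,0,0,0]
    - [0,0,0,0]
    - [0,0,0,0]
    - [0,0,-0.0267,0]
    - [0,0,-0.08,0]
    - [0,0,-0.1333,0]
    - [0,0,-0.1733,0]
    - [0,0,-0.1733,0]
  claw: 0.45

```text
time_s: 18.9
ee_pos: [519.4, 194.1, 167.0]
eef_rot: [2.061, 2.369, 0.01]
ft_force: [0.4, -0.3, 0.1]
opening: 38.6
finger_force: 0.0
```

```bash
python3 - <<'E'
from h import *
st,im=shot('wrist','w7')
plan([427,-59,150],97.96)
plan([427,-59,150],7.96)
E
```

```text
t 18.95 pos [518.3 193.8 165.2] closeyaw 8.0 j7 -0.03 -> [-237.7 -125.5   14.4] twist -90.0
t 18.95 pos [518.3 193.8 165.2] closeyaw 8.0 j7 -0.03 -> [-237.7 -125.5   14.4] twist 0.0
```

View pics/w7.png

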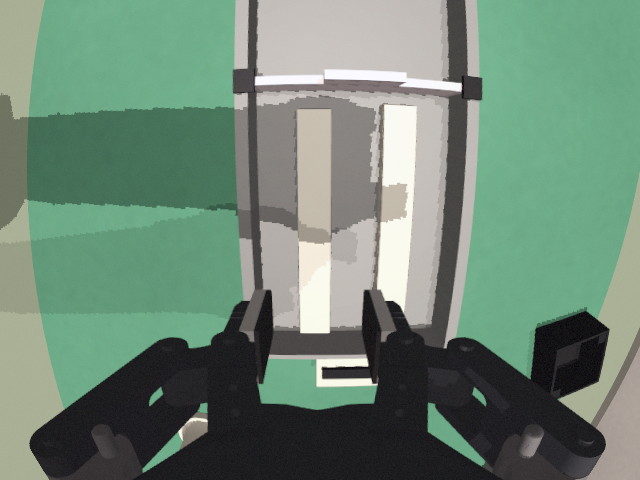

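In the tool's units: -238 mm / 750 = -0.3173, -150 mm / 750 = -0.2, -90 degrees / 120 = -0.75.

arm_command:
  deltas:
    - [-0.02,-0.0107,0,-0.0667]
    - [-0.0507,-0.0267,0,-0.15]
    - [-0.0853,-0.0453,0,-0.2333]
    - [-0.1227,-0.0653,0.004,-0.3167]
    - [-0.16,-0.0853,0.0067,-0.4]
    - [-0.2,-0.1053,0.0107,-0.4833]
    - [-0.24,-0.1267,0.0147,-0.5667]
    - [-0.28,-0.148,0.0187,-0.65]
    - [-0.3067,-0.1627,0.0187,-0.7167]
    - [-0.3173,-0.168,0.0187,-0.75]
    - [-0.3173,-0.168,0.0187,-0.75]
  claw: 1

```text
time_s: 20.32
ee_pos: [425.0, -60.4, 148.7]
eef_rot: [0.214, -3.133, -0.0]
ft_force: [0.1, -0.1, 0.4]
opening: 85.4
finger_force: 0.0
```

```bash
python3 - <<'E'
from h import *
st,im=shot('wrist','w8')
plan([427,-59,52],97.96,st)
E
```

```text
t 20.325 pos [425.  -60.4 148.7] closeyaw 97.8 j7 1.87 -> [-2.3  1.1 96.7] twist -0.1
```

View pics/w8.png

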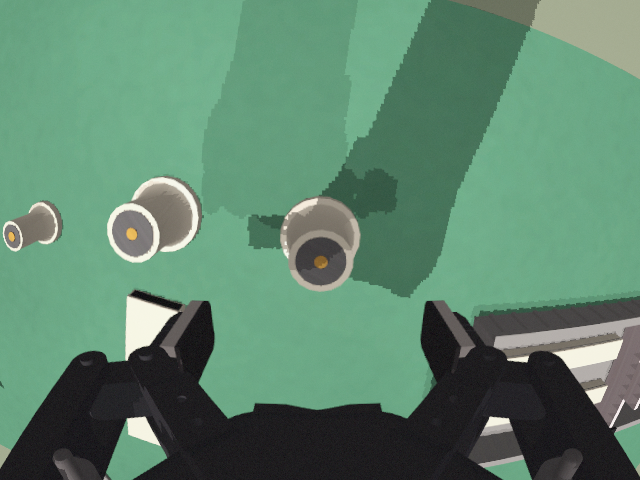

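```bash
python3 - <<'E'
from h import *
st=dict(ee_pos=[425.0,-60.4,148.7],eef_rot=[0.214,-3.133,0])
print(wcast(st,[(321.5,261.5),(133.5,232)],62))
E
```

```text
[[ 428.4  -58.2]
 [ 426.1 -181. ]]
```

In the tool's units: 96 mm / 750 = 0.128, 94 mm / 750 = 0.1253.

arm_command:
  deltas:
    - [-0.0013,0.0013,0.0267,0]
    - [-0.0027,0.0013,0.0667,0]
    - [-0.0027,0.0013,0.1067,0]
    - [-0.0027,0.0013,0.1253,0]
    - [-0.0027,0.0013,0.128,0]
    - [-0.0027,0.0013,0.128,0]

```text
time_s: 21.12
ee_pos: [428.3, -58.4, 53.8]
eef_rot: [-0.218, 3.133, -0.0]
ft_force: [0.9, 0.1, 0.2]
opening: 85.7
finger_force: 0.0
```

arm_command:
  deltas:
    - [0,0,0,0]
    - [0,0,0,0]
    - [0,0,0,0]
    - [0,0,0,0]
    - [0,0,0,0]
    - [0,0,0,0]
  claw: 0

```text
time_s: 21.88
ee_pos: [428.1, -58.5, 54.0]
eef_rot: [-0.218, 3.133, 0.0]
ft_force: [-1.5, 0.8, 8.4]
opening: 38.6
finger_force: 59.3
```

In the tool's units: -120 mm / 750 = -0.16, -90 mm / 750 = -0.12.

arm_command:
  deltas:
    - [0,0,-0.02,0]
    - [0,0,-0.0667,0]
    - [0,0,-0.12,0]
    - [0,0,-0.16,0]
    - [0,0,-0.16,0]

```text
time_s: 22.5
ee_pos: [429.3, -58.5, 175.9]
eef_rot: [-0.218, 3.128, 0.0]
ft_force: [0.2, 0.0, -0.7]
opening: 38.3
finger_force: 60.5
```

```bash
python3 - <<'E'
from h import *
plan([*T(104,36),160],97.96)
E
```

```text
t 22.5 pos [429.3 -58.5 175.9] closeyaw 98.0 j7 1.85 -> [-188.6  400.4   16.9] twist 0.0
```

In the tool's units: 400 mm / 750 = 0.5333, -188 mm / 750 = -0.2507.

arm_command:
  deltas:
    - [-0.0107,0.0213,0,0]
    - [-0.0333,0.0693,0,0]
    - [-0.0587,0.124,0,0]
    - [-0.0853,0.1813,0,0]
    - [-0.1133,0.24,0,0]
    - [-0.1413,0.2987,0,0]
    - [-0.1693,0.3573,0.0027,0]
    - [-0.196,0.4147,0.0067,0]
    - [-0.22,0.4667,0.0107,0]
    - [-0.24,0.5107,0.016,0]
    - [-0.2507,0.5333,0.02,0]
    - [-0.2507,0.5333,0.02,0]

```text
time_s: 24.0
ee_pos: [557.7, 363.9, 156.9]
eef_rot: [0.22, -3.132, 0.002]
ft_force: [-0.0, 0.5, -1.1]
opening: 38.3
finger_force: 60.5
```

```bash
python3 - <<'E'
from h import *
st,im=shot('wrist','w9')
plan([*T(104,36),61.5],97.96,st)
E
```

```text
t 24.0 pos [557.7 363.9 156.9] closeyaw 98.0 j7 1.15 -> [-3.2 -0.1 95.4] twist 0.1
```

View pics/w9.png

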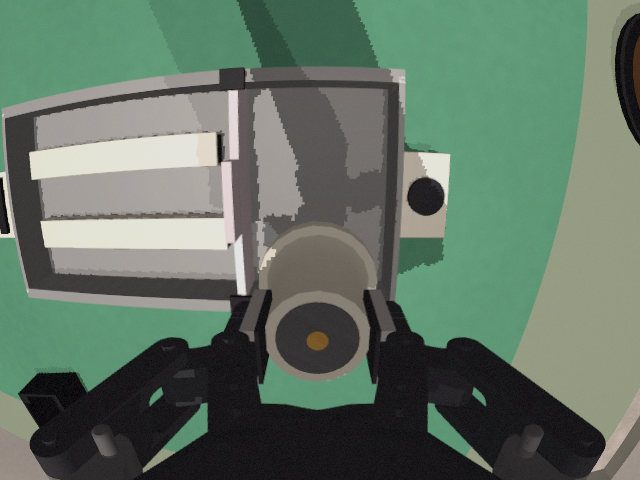

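In the tool's units: 95 mm / 750 = 0.1267, 94 mm / 750 = 0.1253.

arm_command:
  deltas:
    - [-0.0013,0,0.0267,0]
    - [-0.0027,0,0.0667,0]
    - [-0.0027,0,0.1,0]
    - [-0.0027,0,0.1187,0]
    - [-0.0027,0,0.1253,0]
    - [-0.0027,0,0.1267,0]
    - [-0.0027,0,0.1267,0]

```text
time_s: 24.92
ee_pos: [561.0, 364.3, 64.2]
eef_rot: [-0.218, 3.133, 0.001]
ft_force: [0.1, -0.3, -1.1]
opening: 38.2
finger_force: 60.5
```

In the tool's units: -110 mm / 750 = -0.1467, -90 mm / 750 = -0.12.

arm_command:
  deltas:
    - [0,0,0,0]
    - [0,0,0,0]
    - [0,0,0,0]
    - [0,0,-0.02,0]
    - [0,0,-0.0667,0]
    - [0,0,-0.12,0]
    - [0,0,-0.1467,0]
    - [0,0,-0.1467,0]
  claw: 0.67

```text
time_s: 25.92
ee_pos: [561.3, 364.5, 175.3]
eef_rot: [-0.218, 3.131, 0.003]
ft_force: [-0.5, 0.0, -0.1]
opening: 57.2
finger_force: 0.0
```

```bash
python3 - <<'E'
from h import *
shot('wrist','w10')
plan([426.3,-181.5,150],97.96)
E
```

```text
t 25.975 pos [560.4 363.9 173.4] closeyaw 98.0 j7 1.15 -> [ 208.4 -521.6   23.2] twist 0.0
```

View pics/w10.png

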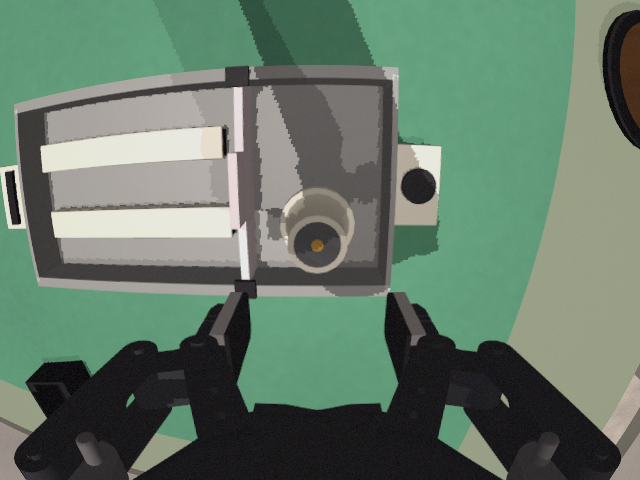

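In the tool's units: -521 mm / 750 = -0.6947, 208 mm / 750 = 0.2773.

arm_command:
  deltas:
    - [0.0107,-0.0267,0,0]
    - [0.0347,-0.0853,0,0]
    - [0.0613,-0.152,0,0]
    - [0.0893,-0.2213,0,0]
    - [0.1173,-0.292,0,0]
    - [0.1453,-0.3627,0,0]
    - [0.1733,-0.4333,0.004,0]
    - [0.2013,-0.504,0.0107,0]
    - [0.2293,-0.5733,0.0173,0]
    - [0.2547,-0.6373,0.024,0]
    - [0.272,-0.68,0.0293,0]
    - [0.2773,-0.6947,0.0293,0]
  claw: 1

```text
time_s: 27.48
ee_pos: [424.7, -182.3, 149.8]
eef_rot: [0.212, -3.131, -0.001]
ft_force: [0.4, 1.2, 0.5]
opening: 85.4
finger_force: 0.0
```

arm_command:
  deltas:
    - [0,0,0,0]

```text
time_s: 27.6
ee_pos: [426.3, -180.5, 150.6]
eef_rot: [0.217, -3.133, -0.001]
ft_force: [0.7, -0.2, 0.3]
opening: 85.4
finger_force: 0.0
```

```bash
python3 - <<'E'
from h import *
plan([426.3,-181.5,54],97.96)
E
```

```text
t 27.6 pos [ 426.3 -180.5  150.6] closeyaw 97.9 j7 2.17 -> [-0.  -1.  96.6] twist -0.0
```

In the tool's units: 96 mm / 750 = 0.128, 94 mm / 750 = 0.1253.

arm_command:
  deltas:
    - [0,-0.0013,0.0267,0]
    - [0,-0.0013,0.0667,0]
    - [0,-0.0013,0.1067,0]
    - [0,-0.0013,0.1253,0]
    - [0,-0.0013,0.128,0]
    - [0,-0.0013,0.128,0]

```text
time_s: 28.35
ee_pos: [427.5, -181.6, 55.8]
eef_rot: [-0.219, 3.133, -0.0]
ft_force: [0.1, 0.3, 0.1]
opening: 85.2
finger_force: 0.0
```

arm_command:
  deltas:
    - [0,0,0,0]
    - [0,0,0,0]
    - [0,0,0,0]
    - [0,0,0,0]
    - [0,0,0,0]
    - [0,0,0,0]
  claw: 0

```text
time_s: 29.1
ee_pos: [427.2, -181.9, 56.1]
eef_rot: [-0.218, 3.133, 0.0]
ft_force: [-2.1, 1.6, 6.3]
opening: 37.9
finger_force: 59.4
```

In the tool's units: -120 mm / 750 = -0.16, -90 mm / 750 = -0.12.

arm_command:
  deltas:
    - [0,0,-0.02,0]
    - [0,0,-0.0667,0]
    - [0,0,-0.12,0]
    - [0,0,-0.16,0]
    - [0,0,-0.16,0]

```text
time_s: 29.72
ee_pos: [428.3, -182.3, 178.0]
eef_rot: [-0.218, 3.128, -0.002]
ft_force: [-0.2, -0.3, -1.4]
opening: 37.9
finger_force: 60.6
```

```bash
python3 - <<'E'
from h import *
plan([*T(104,-36),160],97.96)
E
```

```text
t 29.725 pos [ 428.3 -182.3  178. ] closeyaw 98.0 j7 2.16 -> [-134.8  522.8   17.7] twist 0.0
```

In the tool's units: 523 mm / 750 = 0.6973, 512 mm / 750 = 0.6827.

arm_command:
  deltas:
    - [-0.0067,0.0267,0,0]
    - [-0.0227,0.0853,0,0]
    - [-0.04,0.152,0,0]
    - [-0.0573,0.2213,0,0]
    - [-0.0747,0.292,0,0]
    - [-0.0933,0.3627,0,0]
    - [-0.112,0.4333,0.004,0]
    - [-0.1293,0.504,0.008,0]
    - [-0.148,0.5733,0.012,0]
    - [-0.164,0.6373,0.016,0]
    - [-0.176,0.6827,0.02,0]
    - [-0.18,0.6973,0.02,0]

```text
time_s: 31.22
ee_pos: [486.7, 356.7, 158.6]
eef_rot: [0.223, -3.131, 0.001]
ft_force: [-1.2, 0.0, -1.0]
opening: 38.1
finger_force: 60.6
```

arm_command:
  deltas:
    - [0,0,0,0]

```text
time_s: 31.35
ee_pos: [487.6, 354.2, 159.4]
eef_rot: [0.219, -3.133, 0.002]
ft_force: [0.4, -1.5, -1.2]
opening: 38.0
finger_force: 60.6
```

```bash
python3 - <<'E'
from h import *
plan([*T(104,-36),63.5],97.96)
E
```

```text
t 31.35 pos [487.6 354.2 159.4] closeyaw 98.0 j7 1.07 -> [-1.9 -0.2 95.9] twist 0.0
```

In the tool's units: 97 mm / 750 = 0.1293, 95 mm / 750 = 0.1267.

arm_command:
  deltas:
    - [-0.0013,0,0.0267,0]
    - [-0.0027,0,0.0667,0]
    - [-0.0027,0,0.1,0]
    - [-0.0027,0,0.12,0]
    - [-0.0027,0,0.1267,0]
    - [-0.0027,0,0.1293,0]
    - [-0.0027,0,0.1293,0]

```text
time_s: 32.22
ee_pos: [490.5, 355.3, 64.0]
eef_rot: [-0.218, 3.133, 0.001]
ft_force: [0.2, 0.9, -0.6]
opening: 37.9
finger_force: 60.6
```

arm_command:
  deltas:
    - [0,0,0,0]
    - [0,0,0,0]
    - [0,0,0,0]
    - [0,0,-0.02,0]
    - [0,0,-0.0667,0]
    - [0,0,-0.12,0]
    - [0,0,-0.1467,0]
    - [0,0,-0.1467,0]
  claw: 0.67

```text
time_s: 33.22
ee_pos: [491.2, 356.0, 176.1]
eef_rot: [-0.218, 3.13, 0.005]
ft_force: [1.1, -0.3, -0.2]
opening: 57.2
finger_force: 0.0
```

In the tool's units: -70 mm / 750 = -0.0933, -50 mm / 750 = -0.0667.

arm_command:
  deltas:
    - [-0.0267,0,0,0]
    - [-0.0667,0,-0.0133,0]
    - [-0.0933,0,-0.0267,0]
    - [-0.0933,0,-0.0267,0]
    - [-0.0933,0,-0.0267,0]

```text
time_s: 33.85
ee_pos: [557.9, 364.5, 192.0]
eef_rot: [0.219, -3.131, 0.002]
ft_force: [-0.2, 0.1, -1.2]
opening: 57.6
finger_force: 0.0
```

```bash
python3 - <<'E'
from h import *
shot('wrist','w11')
print(sensors.get_state()['ft_force'])
E
```

```text
[-0.  -0.2  0. ]
```

View pics/w11.png

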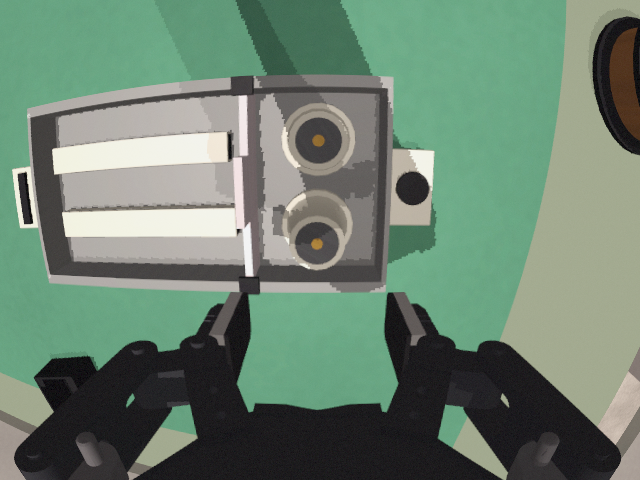

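The last picture shows both lampholders upright in the disc bay (tops at about (318,140) and (317,244)). Both trunkings lie flat in the bar bay, and the gripper is clear.

```bash
python3 -c "
from rig import hand_in
print(hand_in())"
```

```text
the job is handed in; nothing more can be done
None
```

The tote is packed and handed in at about 34 s of the 122 s allowed: divider slid about 40 mm from the bar end, both narrow trunkings flat in the bar bay, both large lampholders upright in the disc bay, look-alikes never touched; the hand-in call returned no verdict.

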